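# Put the microscope's spare parts in their tray

## Robot

A 7-joint arm with a two-finger parallel gripper is mounted at the origin on a cart in front of the work surface, level with it; the furniture and walls round the work are solid. World frame = base frame: x ahead of the robot, y to its left, z up, the work surface at z = 0. Lengths are in m, angles in rad, forces in N, time in s.
With the tool pointing down it reaches from about 0.35 to 0.9 m from the base axis. Payload 8.1 kg.
Tool frame: the origin (TCP) lies between the finger pads, 19 mm behind the fingertips; this is the grasp point; z points along the fingers, y is the line along which they close (so a half turn about z gives the same grasp; the last joint's range is limited). The gripper opens to 85 mm and grips with 20 to 120 N. Pads are 22 mm wide; open, the fingers measure 114 mm over their backs; the gripper's body (76 mm by 85 mm) begins 54 mm behind the grasp point. The pads swing forward as they close: fully open they stand 13 mm farther back than shut.
Start: joints at [-1.298, 0.434, 0.025, 1.573, -0.012, 1.134, -0.075], TCP at [0.229, 0.581, 0.25] pointing down, gripper open.
Joint ranges: [-2.62, 2.62], [-0.44, 2.09], [-1.27, 1.32], [0.08, 2.57], [-1.32, 4.46], [0.12, 2], [-2.74, 2.74]. Speed limits (rad/s): [2.22, 2.22, 3.01, 3.01, 3.14, 3.14, 3.14].

## Interface

Orientations are given as a rotation vector (axis times angle).
In Python, from plant import sensors, eyes, job gives the robot as it stands.
- The arm moves only by the tool drive_tool, never from a script. Its argument "increments" is a list of rows, each an object of numbers: "fingers": the finger opening in mm, from 0 to 85.4; "dx", "dy", "dz": the shift along the tool's x, y, z as a fraction of full scale; "turn": the turn about the tool's z as a fraction of full scale. In form: [{"fingers": .., "dx": .., "dy": .., "dz": .., "turn": ..}, ...]. A call has 1 to 5 rows; each row shifts and turns the commanded pose from where the row before left it, along the tool's axes as they then stand; what a row does not reach is not made up. Full scale, the value 1, is 4 cm for a shift and 0.12 rad for a turn. A row lasts 1/10 s, in which the tool goes at most 50 mm and 8.59 degrees, less where a joint would pass 70% of its speed; a pose out of reach is approached as far as the arm can. A call with a number of a shift or a turn outside -1 to 1 is refused whole. A call with a gripper value outside its range is refused whole. The fingers move at their own pace and stop on an object; the grip force is fixed at half the most. Time passes only in rows, so rows that do not move let the fingers close. It gives the time, the measured TCP pose, the force, the opening and the grip force at its end, in the units of the state.
- sensors.sense(): the state, without advancing time (a new reading comes with each control period).
- eyes.grab_frame(name): name is "side" or "top" or "wrist"; returns the picture (420x560x3 uint8, red, green, blue); there is no depth.
- eyes.camera_info(name): a dict with "vertical_fov" (degrees; the focal length in pixels is half the picture's height over the tangent of half this angle, whatever the lens; pixels are square), "cx", "cy" (the principal point, pixels), "R" (3x3) and "t" (3): a world point X has camera coordinates R X + t; the wrist camera has in their place "tool_from_camera" (4x4, takes a point from camera to tool coordinates, whose origin is the TCP and whose axes are the flange's). Camera axes: x right, y down, z forward; pixel columns grow to the right and rows downward; lengths in m; the calibration is good to about 2 mm. A picture is of the moment at which its call begins: read the wrist's pose just before it. camera_info takes no time and is no camera call.
- job.job_done(): hands the job in; it is judged then, once.
The state is a dict: "t": time; "joints": joint angles; "joint_vel": joint speeds; "effort": joint torques, N m; "eef_pos": TCP position; "eef_rot": TCP orientation; "ft_force": force on the tool from outside, world axes, zero at the start; "moment": the same for the moment, N m; "finger_gap": finger opening in m; "finger_force": force on a finger pad.
Only numpy, scipy, OpenCV 4.12 (cv2) and the standard library are available. Lean on these libraries where they do the work, as an engineer would, in place of code of your own. Each camera call takes 0.05 s, during which the arm holds its last target. There are 200 camera calls.

## Task

Put the microscope's loose accessories away: load the spare black eyepiece, the small white can with the black screw lid and the short brown oil bottle with the plain screw cap (not the taller dropper bottles) into the empty metal tray. Lower each one in rather than dropping it, and leave all three standing upright on the tray's floor.

Things in the scene. Friction and masses are not known exactly. Their poses are not given: they have to be found in the camera images.
- tray: Empty open aluminium tray with a small blank card holder on its -x side: 160 mm along its x, 220 mm along its y, rolled rim top 41 mm above the worktop. Walls 4 mm (inside 152 x 212 mm), floor 4 mm thick, no dividers. It stays put on the worktop. Origin: centre of its underside; z up. The three parts fit in a row along its y, 65 mm apart.
- eyepiece: Spare microscope eyepiece, matt black, stepped round barrel, 59 mm tall, 90 g. Origin: centre of its underside; z up its axis; stands loose and upright on the worktop. Round: yaw is free. 39 mm across up to 20 mm above its underside, 37 mm at 34 mm, then tapering to 23 mm at the top: grip it low, TCP about 24 mm above its underside.
- objective_can: Small white round can with a black screw lid (the upper third, fixed), 54 mm tall, 36 mm across the body, 38 mm across the lid, about 60 g. Origin: centre of its underside; z up its axis; stands loose and upright on the worktop. Round: yaw is free. Grip it across the body, TCP about 24 mm above its underside.
- oil_bottle: Short brown bottle with a plain black screw cap and no dropper, 62 mm tall overall, body 27 mm across, cap 16 mm across, about 30 g (the taller brown bottles have rubber dropper tops). Origin: centre of its underside; z up its axis; stands loose and upright on the worktop. Round: yaw is free. Straight up to 29 mm above its underside: grip it low, TCP about 24 mm above its underside.
Mind the look-alikes: they are no part of the job. What is shaped like the oil_bottle but turquoise or yellow is not meant.

How it is judged:
At the end, for the whole second after the job is handed in: The eyepiece, the can and the oil bottle all stand in the tray, released and at rest: each one's underside within 10 mm of the tray's floor, its centre inside the tray at least 8 mm from every wall's inner face, upright within 0.2 rad (11 degrees) (x of eyepiece in the frame of tray between -0.068 and 0.068 m and y of eyepiece in the frame of tray between -0.098 and 0.098 m and z of eyepiece in the frame of tray between -0.004 and 0.014 m and angle between each of eyepiece, objective_can, oil_bottle's own z axis and vertical below 0.2 rad and linear speed of each of eyepiece, objective_can, oil_bottle below 0.03 m/s and x of objective_can in the frame of tray between -0.068 and 0.068 m and y of objective_can in the frame of tray between -0.098 and 0.098 m and z of objective_can in the frame of tray between -0.004 and 0.014 m and x of oil_bottle in the frame of tray between -0.068 and 0.068 m and y of oil_bottle in the frame of tray between -0.098 and 0.098 m and z of oil_bottle in the frame of tray between -0.004 and 0.014 m); the robot touches nothing.
It fails at once if the eyepiece is dropped into the tray (faster than 0.7 m/s just above the tray's floor: a free fall of more than about 25 mm) (x of eyepiece in the frame of tray between -0.076 and 0.076 m and y of eyepiece in the frame of tray between -0.106 and 0.106 m and z of eyepiece in the frame of tray below 0.034 m and linear speed of eyepiece above 0.7 m/s).
It fails at once if the objective can is dropped into the tray (faster than 0.7 m/s just above the tray's floor: a free fall of more than about 25 mm) (x of objective_can in the frame of tray between -0.076 and 0.076 m and y of objective_can in the frame of tray between -0.106 and 0.106 m and z of objective_can in the frame of tray below 0.034 m and linear speed of objective_can above 0.7 m/s).
It fails at once if the oil bottle is dropped into the tray (faster than 0.7 m/s just above the tray's floor: a free fall of more than about 25 mm) (x of oil_bottle in the frame of tray between -0.076 and 0.076 m and y of oil_bottle in the frame of tray between -0.106 and 0.106 m and z of oil_bottle in the frame of tray below 0.034 m and linear speed of oil_bottle above 0.7 m/s).
It also fails if it takes over 72 s, if anything falls off the work surface, if the arm or the gripper's body presses on something with over 40 N, if the wrist force passes 120 N, or if a joint passes its speed limit or range.

## Working session

There is one attempt and no reset: what is moved stays moved. The work goes in short steps, Python scripts to look and compute and a tool call to move; the robot and the scene stay as the last step left them, time stands still between calls to the robot, and variables do not carry over. Pictures are saved under pics/ and viewed, at most 10 in all, crops included, and the job is handed in when it is done.

Besides the shell and the picture viewer there is one more tool, called after "Request:" by a JSON object that holds its "op" and its "data". drive_tool: Moves the arm, as the interface text tells. Shift numbers are shares of 4 cm and turn numbers shares of 0.12 rad, none past 1 either way. Its arguments: {"type":"object","properties":{"increments":{"type":"array"}},"required":["increments"]}

```bash
mkdir -p pics
python3 - <<'E'
from plant import sensors, eyes, job
import cv2
s=sensors.sense(); print({k:s[k] for k in('t','eef_pos','eef_rot','finger_gap','joints')})
for n in('side','top','wrist'):
    im=eyes.grab_frame(n); cv2.imwrite(f'pics/{n}0.png',im[:,:,::-1]); print(n,eyes.camera_info(n))
E
```

```text
{'t': 0.0, 'eef_pos': array([0.22922755, 0.58092635, 0.24920683]), 'eef_rot': array([-5.86827774e-01, -3.08609820e+00,  2.49429908e-03]), 'finger_gap': 0.0852055981635626, 'joints': array([-1.29762058,  0.43523852,  0.02496259,  1.5741212 , -0.01164053,
        1.13397797, -0.07506375])}
side {'vertical_fov': 56.90341845287355, 'cx': 284.7812801289577, 'cy': 215.74567899050209, 'R': array([[-0.88443125, -0.46663638,  0.00564401],
       [-0.22524988,  0.41626893, -0.88089878],
       [ 0.40870999, -0.78036573, -0.47327104]]), 't': array([0.54513562, 0.13866068, 0.70453224])}
top {'vertical_fov': 54.88963987237271, 'cx': 286.3606875376522, 'cy': 210.77641260088186, 'R': array([[ 0.02005899, -0.99973198,  0.01155856],
       [-0.99757599, -0.02078353, -0.06640924],
       [ 0.06663167, -0.01019844, -0.99772552]]), 't': array([0.08725939, 0.53314781, 0.86941122])}
wrist {'vertical_fov': 58.818081186828884, 'cx': 278.1629837170404, 'cy': 215.42216957159275, 'tool_from_camera': array([[ 1.21537620e-03, -9.59772873e-01, -2.80774920e-01,
         7.09087039e-02],
       [ 9.99999254e-01,  1.13332697e-03,  4.54594802e-04,
        -6.28094714e-04],
       [-1.18097971e-04, -2.80775263e-01,  9.59773535e-01,
        -1.24251499e-01],
       [ 0.00000000e+00,  0.00000000e+00,  0.00000000e+00,
         1.00000000e+00]])}
```

View pics/top0.png

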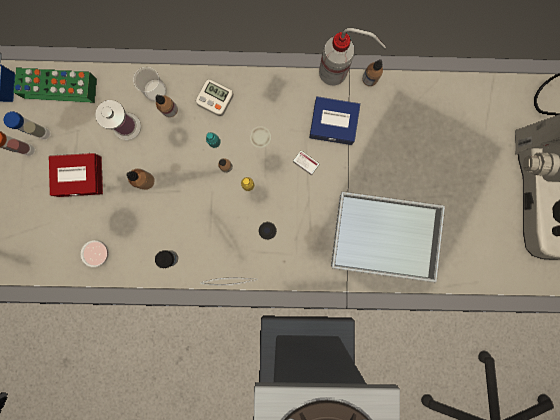

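View pics/side0.png

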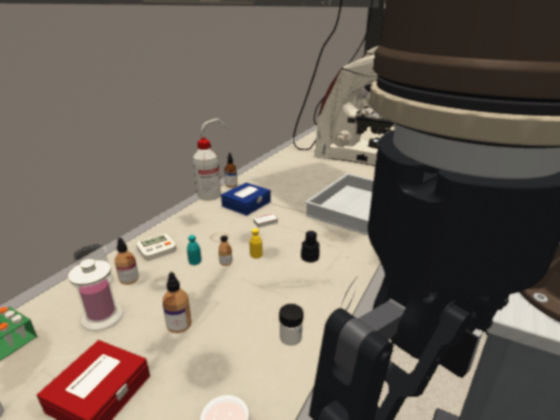

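Top view: the eyepiece candidates are the black disc at (267,230) and the can's black lid at (165,259). The short brown bottle is at (224,165). Its look-alikes are turquoise (213,140), yellow (247,184), and the droppers at (165,105), (140,178) and (373,72). In the side view, the eyepiece is at (311,247), the can at (291,325) and the oil bottle at (225,251). I'll measure next and check the choice in a crop.

```bash
cat > h.py <<'E'
import numpy as np, cv2
from scipy.spatial.transform import Rotation as Ro
from plant import sensors, eyes, job
def cam(n,s=None):
    c=eyes.camera_info(n); f=210/np.tan(np.radians(c['vertical_fov']/2))
    if n=='wrist':
        T=c['tool_from_camera'];W=Ro.from_rotvec(s['eef_rot']).as_matrix()
        R=(W@T[:3,:3]).T; C=W@T[:3,3]+s['eef_pos']
    else: R=c['R']; C=-R.T@c['t']
    return f,c['cx'],c['cy'],R,C
def ray(n,p,s=None):
    f,cx,cy,R,C=cam(n,s); d=R.T@np.array([(p[0]-cx)/f,(p[1]-cy)/f,1]); return C,d/np.linalg.norm(d)
def plane(n,p,z,s=None):
    C,d=ray(n,p,s); return C+d*(z-C[2])/d[2]
def tri(a,b):
    A=np.zeros((3,3));v=np.zeros(3);
    for C,d in(a,b): M=np.eye(3)-np.outer(d,d);A+=M;v+=M@C
    X=np.linalg.solve(A,v); return X,max(np.linalg.norm(np.cross(X-C,d)) for C,d in(a,b))
def proj(n,X,s=None):
    f,cx,cy,R,C=cam(n,s); q=R@(np.array(X)-C); return np.array([cx+f*q[0]/q[2],cy+f*q[1]/q[2]])
def plan(target,yaw=None):
    """tool-axis units from now: total shift (m) in the present tool frame, yaw of tool y"""
    s=sensors.sense();W=Ro.from_rotvec(s['eef_rot']).as_matrix()
    y=np.arctan2(W[1,1],W[0,1]);d=W.T@(np.array(target)-s['eef_pos'])
    return d/0.04,y
E
python3 - <<'E'
from h import *
t=cv2.imread('pics/top0.png');s=cv2.imread('pics/side0.png')
def blob(im,mask,x,y,w,h,nm):
    m=mask[y:y+h,x:x+w].astype('uint8'); k,l,st,c=cv2.connectedComponentsWithStats(m)
    i=1+st[1:,4].argmax(); print(nm,st[i]+[x,y,0,0,0],c[i]+[x,y])
tm=t.max(2);sm=s.max(2)
blob(t,tm<70,245,210,45,45,'eye top');blob(s,sm<70,292,228,40,40,'eye side')
blob(t,tm<70,148,240,40,40,'can top');blob(s,sm<70,272,300,40,30,'lid side')
blob(t,tm<75,212,155,25,20,'cap top');blob(s,sm<75,214,230,22,20,'cap side')
br=lambda im:(im[:,:,2].astype(int)-im[:,:,0]>45)
blob(t,br(t),210,152,28,25,'oil top');blob(s,br(s),212,228,25,42,'oil side')
A=cv2.resize(t[120:280,140:300],(480,480),interpolation=3);B=cv2.resize(s[220:350,190:340],(320,277),interpolation=3)
o=np.zeros((480,800,3),'uint8');o[:,:480]=A;o[:277,480:]=B;cv2.imwrite('pics/crop.png',o)
# tray rim corners
for p in[(342,193),(445,206),(437,279),(333,268)]: print('rim',plane('top',p,.041))
print(cam('top')[4],cam('side')[4])
E
```

```text
eye top [259 222  17  17 230] [267.00434783 230.36521739]
eye side [302 232  17  30 396] [310.10858586 247.76010101]
can top [155 251  22  17 280] [164.55       258.88928571]
lid side [280 305  23  22 424] [290.81367925 315.54716981]
cap top [219 159   7   7  38] [222.10526316 162.07894737]
cap side [221 237   6   5  22] [223.72727273 238.63636364]
oil top [218 158  12  12  68] [225.02941176 164.77941176]
oil side [218 241  14  15 183] [224.37704918 248.32786885]
rim [ 0.57032763 -0.02009104  0.041     ]
rim [ 0.54702002 -0.24166883  0.041     ]
rim [ 0.39145098 -0.22369313  0.041     ]
rim [ 0.41035555 -0.00275452  0.041     ]
[0.47217481 0.10718334 0.90183111] [0.22541891 0.74645279 0.45250398]
```

View pics/crop.png

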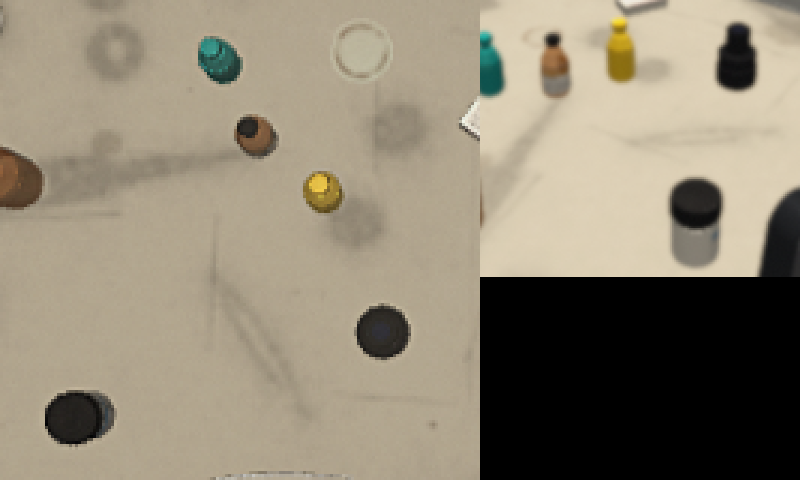

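The crop confirms all three: the stepped black eyepiece at (381,331), the black-lidded white can at (75,418), and the short brown bottle with a plain cap at (255,133). Next I'll triangulate the tops and check with base points.

Run:
```python
from h import *
for n,a,b in[('eye',(267,230.3),(310.8,233.5)),('can',(164.3,259.1),(291.3,310)),('oil',(222.1,162.1),(223.75,237))]:
    X,e=tri(ray('top',a),ray('side',b));print(n,X.round(4),'gap',round(e,4))
# plane checks
print('eye plane@20',plane('top',(267,230.4),.02).round(4)); print('can lid@54',plane('top',(164.3,259.1),.054).round(4)); print('cap@62',plane('top',(222.1,162.1),.062).round(4))
print('oil body@~29', plane('top',(225.5,165.5),.029).round(4))
for n,a,b in[('tq',(209.7,135.5),(192,237)),('yel',(246.3,180.5),(255,230))]:
    X,e=tri(ray('top',a),ray('side',b));print(n,X.round(4),'gap',round(e,4))
# tray: corners in top, both views for one: far-left corner
c=np.array([plane('top',p,.041) for p in[(342,193),(445,206),(437,279),(333,268)]]);print('c',c.mean(0), np.linalg.norm(np.roll(c,-1,0)-c,axis=1),np.degrees(np.arctan2(*( (c[0]-c[1]+c[3]-c[2])[:2]))))
print('left rim corners in side',proj('side',c[0]),proj('side',c[3]))
p=plan([.45,.13,.15]);print(p)
s=cv2.imread('pics/side0.png');cv2.imwrite('pics/c2.png',cv2.resize(s[160:240,290:390],(800,600)))
```

```text
eye [0.4864 0.1378 0.0583] gap 0.0006
can [0.4222 0.3495 0.055 ] gap 0.0008
oil [0.627  0.2349 0.0617] gap 0.0008
eye plane@20 [0.4874 0.1395 0.02  ]
can lid@54 [0.4229 0.3501 0.054 ]
cap@62 [0.6276 0.2352 0.062 ]
oil body@~29 [0.6264 0.2326 0.029 ]
tq [0.6828 0.2625 0.0605] gap 0.0013
yel [0.5888 0.183  0.0613] gap 0.0013
c [ 0.47978854 -0.12205188  0.041     ] [0.22280027 0.15660412 0.22174591 0.16090874] 5.449026128620447
left rim corners in side [305.66575635 201.51786569] [368.0581207  219.80917406]
(array([-9.27192759, -8.4607095 ,  2.49617739]), np.float64(1.1949620838335826))
```

View pics/c2.png

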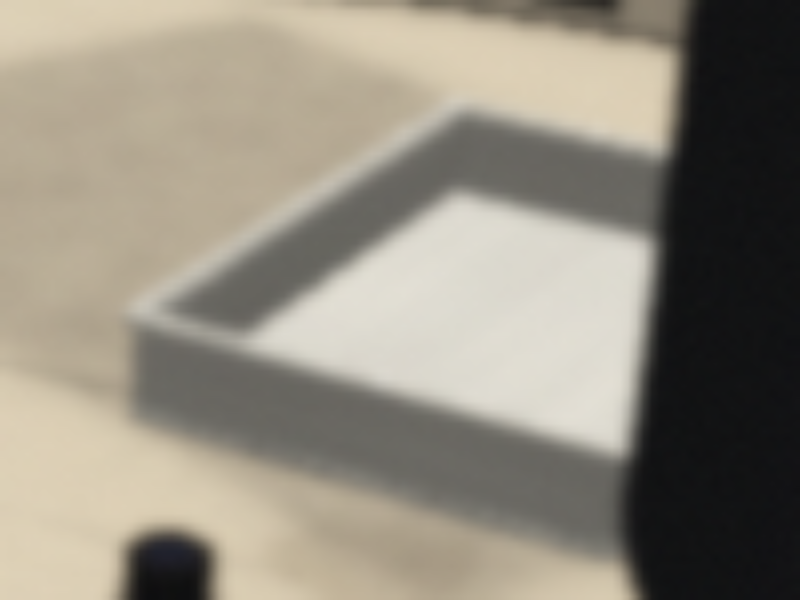

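The left rim corner shows at side-view pixel (306.6,202), against (305.7,201.5) projected at 41 mm, so the tray pose and rim height hold. The measured object heights of 58, 55 and 62 mm also match the text. Next I'll plan the moves.

```bash
cat >> h.py <<'E'
def rows(target,yaw,n,rot=None):
    s=sensors.sense();W=Ro.from_rotvec(s['eef_rot']).as_matrix();y0=np.arctan2(W[1,1],W[0,1])
    st=(np.array(target)-s['eef_pos'])/n; dt=-(yaw-y0)/n; M=W
    print('pos',s['eef_pos'].round(4),'yaw',round(y0,3),'t',round(s['t'],2),'q7',s['joints'][6].round(2))
    for k in range(n):
        print((M.T@st/.04).round(2), round(dt/.12,2)); M=M@Ro.from_euler('z',dt).as_matrix()
E
python3 -c "
from h import *
rows([.4225,.35,.14],-.095,11)"
```

```text
pos [0.2293 0.5811 0.2494] yaw 1.195 t 0.15 q7 -0.08
[-0.6  -0.33  0.25] 0.98
[-0.64 -0.25  0.25] 0.98
[-0.66 -0.18  0.25] 0.98
[-0.68 -0.1   0.25] 0.98
[-0.68 -0.02  0.25] 0.98
[-0.68  0.06  0.25] 0.98
[-0.67  0.14  0.25] 0.98
[-0.65  0.22  0.25] 0.98
[-0.62  0.29  0.25] 0.98
[-0.58  0.36  0.25] 0.98
[-0.53  0.43  0.25] 0.98
```

Request:
{"op": "drive_tool", "data": {"increments": [{"fingers":75,"dx":-0.6,"dy":-0.33,"dz":0.25,"turn":0.98},{"fingers":75,"dx":-0.64,"dy":-0.25,"dz":0.25,"turn":0.98},{"fingers":75,"dx":-0.66,"dy":-0.18,"dz":0.25,"turn":0.98},{"fingers":75,"dx":-0.68,"dy":-0.1,"dz":0.25,"turn":0.98},{"fingers":75,"dx":-0.68,"dy":-0.02,"dz":0.25,"turn":0.98}]}}

```text
t: 0.65
eef_pos: [0.3178, 0.4753, 0.1995]
eef_rot: [1.463, 2.78, -0.0]
ft_force: [1.0, -0.2, 0.9]
finger_gap: 0.0746
finger_force: 0.0
```

Request:
{"op": "drive_tool", "data": {"increments": [{"fingers":75,"dx":-0.68,"dy":0.06,"dz":0.25,"turn":0.98},{"fingers":75,"dx":-0.67,"dy":0.14,"dz":0.25,"turn":0.98},{"fingers":75,"dx":-0.65,"dy":0.22,"dz":0.25,"turn":0.98},{"fingers":75,"dx":-0.62,"dy":0.29,"dz":0.25,"turn":0.98},{"fingers":75,"dx":-0.58,"dy":0.36,"dz":0.25,"turn":0.98}]}}

```text
t: 1.15
eef_pos: [0.4053, 0.3702, 0.1495]
eef_rot: [2.206, 2.237, -0.0]
ft_force: [-0.7, 0.3, 0.6]
finger_gap: 0.0745
finger_force: 0.0
```

```bash
python3 -c "
from h import *
rows([.4225,.35,.14],-.095,3)"
```

```text
pos [0.4053 0.3702 0.1495] yaw 0.014 t 1.15 q7 -0.64
[-0.17  0.14  0.08] 0.3
[-0.17  0.15  0.08] 0.3
[-0.16  0.15  0.08] 0.3
```

Request:
{"op": "drive_tool", "data": {"increments": [{"fingers":75,"dx":-0.25,"dy":0.22,"dz":0.12,"turn":0.46},{"fingers":75,"dx":-0.25,"dy":0.22,"dz":0.12,"turn":0.45},{"fingers":75}]}}

```text
schema error: expected keys fingers, dx, dy, dz, turn
```

Run:
```python
from h import *
s=sensors.sense(); im=eyes.grab_frame('wrist')[:,:,::-1].copy()
for X in([.4225,.35,.054],[.4225,.35,0],[.487,.138,.0585]):
    p=proj('wrist',X,s);print(p.round(1));cv2.circle(im,tuple(int(v) for v in p),3,(0,0,255),-1)
cv2.imwrite('pics/w1.png',im);rows([.4225,.35,.024],-.095,4)
```

```text
[304.4 255.9]
[299.7 229.1]
[377.5 510.6]
pos [0.4082 0.3652 0.1483] yaw 0.002 t 1.2 q7 -0.65
[-0.09  0.09  0.78] 0.2
[-0.09  0.09  0.78] 0.2
[-0.09  0.09  0.78] 0.2
[-0.09  0.1   0.78] 0.2
```

View pics/w1.png

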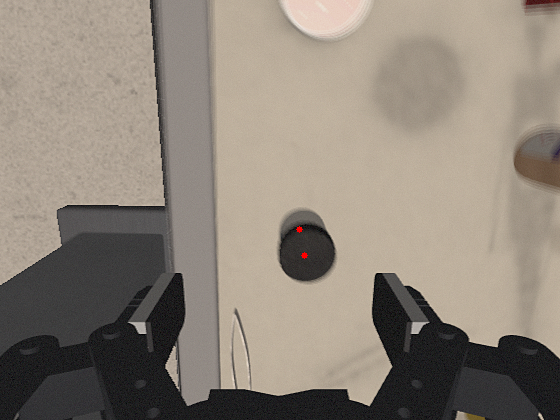

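The wrist view has the lid at (306,252), against a predicted (304,256). That is about 1.5 mm off, taken while the arm was still settling, so the can's position is confirmed.

Request:
{"op": "drive_tool", "data": {"increments": [{"fingers":75,"dx":-0.18,"dy":0.18,"dz":0.3,"turn":0.4},{"fingers":75,"dx":-0.18,"dy":0.18,"dz":0.3,"turn":0.4},{"fingers":75,"dx":0,"dy":0,"dz":0.3,"turn":0},{"fingers":75,"dx":0,"dy":0,"dz":0,"turn":0},{"fingers":75,"dx":0,"dy":0,"dz":0,"turn":0}]}}

```text
t: 1.7
eef_pos: [0.4184, 0.3573, 0.1135]
eef_rot: [-2.303, -2.136, 0.002]
ft_force: [-0.0, -0.2, -0.5]
finger_gap: 0.0751
finger_force: 0.0
```

```bash
python3 -c "
from h import *
rows([.4225,.35,.024],-.095,4)"
```

```text
pos [0.4184 0.3573 0.1135] yaw -0.075 t 1.7 q7 -0.66
[-0.04  0.03  0.56] 0.04
[-0.04  0.03  0.56] 0.04
[-0.04  0.03  0.56] 0.04
[-0.04  0.03  0.56] 0.04
```

Request:
{"op": "drive_tool", "data": {"increments": [{"fingers":75,"dx":-0.17,"dy":0.12,"dz":0.4,"turn":0.17},{"fingers":75,"dx":0,"dy":0,"dz":0.7,"turn":0},{"fingers":75,"dx":0,"dy":0,"dz":0.7,"turn":0},{"fingers":75,"dx":0,"dy":0,"dz":0.42,"turn":0},{"fingers":75,"dx":0,"dy":0,"dz":0,"turn":0}]}}

```text
t: 2.2
eef_pos: [0.4221, 0.3495, 0.0237]
eef_rot: [-2.325, -2.112, 0.005]
ft_force: [0.4, -0.8, -0.1]
finger_gap: 0.0751
finger_force: 0.0
```

Request:
{"op": "drive_tool", "data": {"increments": [{"fingers":20,"dx":0,"dy":0,"dz":0,"turn":0},{"fingers":20,"dx":0,"dy":0,"dz":0,"turn":0},{"fingers":20,"dx":0,"dy":0,"dz":0,"turn":0},{"fingers":20,"dx":0,"dy":0,"dz":0,"turn":0},{"fingers":20,"dx":0,"dy":0,"dz":0,"turn":0}]}}

```text
t: 2.7
eef_pos: [0.4237, 0.3504, 0.0266]
eef_rot: [-2.326, -2.111, -0.003]
ft_force: [-1.9, -0.1, 6.4]
finger_gap: 0.0347
finger_force: 58.9
```

Request:
{"op": "drive_tool", "data": {"increments": [{"fingers":20,"dx":0,"dy":0,"dz":-0.3,"turn":0},{"fingers":20,"dx":0,"dy":0,"dz":-0.8,"turn":0},{"fingers":20,"dx":0,"dy":0,"dz":-0.9,"turn":0},{"fingers":20,"dx":0,"dy":0,"dz":-0.9,"turn":0},{"fingers":20,"dx":0,"dy":0,"dz":-0.3,"turn":0}]}}

```text
t: 3.2
eef_pos: [0.425, 0.3506, 0.1579]
eef_rot: [-2.327, -2.11, -0.01]
ft_force: [0.6, -0.5, -0.4]
finger_gap: 0.0351
finger_force: 59.8
```

Run:
```python
from h import *
s=sensors.sense();print(s['finger_gap'],s['ft_force'])
im=eyes.grab_frame('side')[:,:,::-1]
p=proj('side',s['eef_pos']).astype(int);print(p)
x,y=max(p[0]-80,0),max(p[1]-60,0)
cv2.imwrite('pics/s1.png',cv2.resize(im[y:y+120,x:x+160],(800,600)))
rows([.474,-.187,.15],-.095,15)
```

```text
0.03509136930815884 [ 0.55738565 -0.5034387  -0.39215781]
[289 252]
pos [0.4251 0.3508 0.158 ] yaw -0.098 t 3.25 q7 -0.69
[-0.88  0.17  0.01] -0.0
[-0.88  0.17  0.01] -0.0
[-0.88  0.17  0.01] -0.0
[-0.88  0.17  0.01] -0.0
[-0.88  0.17  0.01] -0.0
[-0.88  0.17  0.01] -0.0
[-0.88  0.17  0.01] -0.0
[-0.88  0.17  0.01] -0.0
[-0.88  0.17  0.01] -0.0
[-0.88  0.17  0.01] -0.0
[-0.88  0.17  0.01] -0.0
[-0.88  0.17  0.01] -0.0
[-0.88  0.17  0.01] -0.0
[-0.88  0.17  0.01] -0.0
[-0.88  0.17  0.01] -0.0
```

View pics/s1.png

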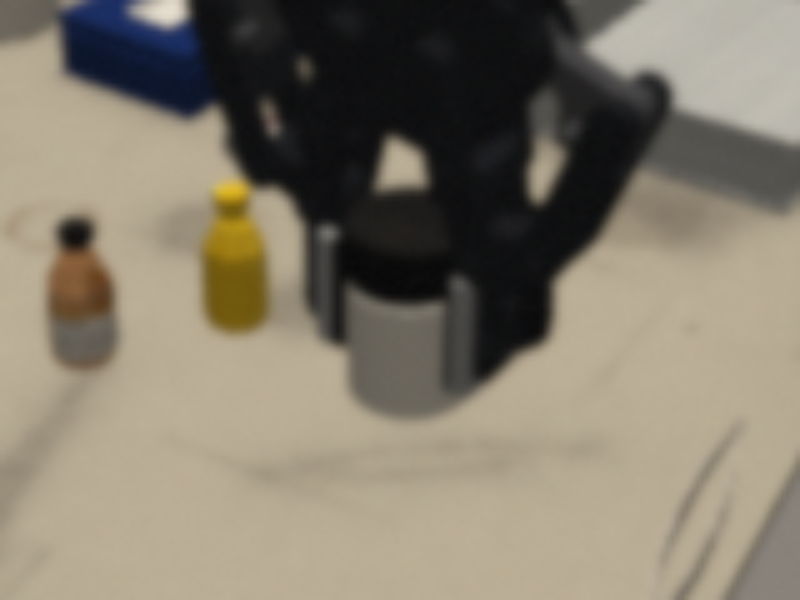

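The can is held upright between the pads at crop position (405,300). Next I'll carry it over to the tray.

Request:
{"op": "drive_tool", "data": {"increments": [{"fingers":20,"dx":-0.5,"dy":0.1,"dz":0,"turn":0},{"fingers":20,"dx":-0.9,"dy":0.17,"dz":0,"turn":0},{"fingers":20,"dx":-0.9,"dy":0.17,"dz":0,"turn":0},{"fingers":20,"dx":-0.9,"dy":0.17,"dz":0,"turn":0},{"fingers":20,"dx":-0.9,"dy":0.17,"dz":0,"turn":0}]}}

```text
t: 3.75
eef_pos: [0.4374, 0.1807, 0.1522]
eef_rot: [-2.327, -2.11, 0.003]
ft_force: [1.0, 0.4, -0.4]
finger_gap: 0.0345
finger_force: 59.8
```

Request:
{"op": "drive_tool", "data": {"increments": [{"fingers":20,"dx":-0.9,"dy":0.17,"dz":0,"turn":0},{"fingers":20,"dx":-0.9,"dy":0.17,"dz":0,"turn":0},{"fingers":20,"dx":-0.9,"dy":0.17,"dz":0,"turn":0},{"fingers":20,"dx":-0.9,"dy":0.17,"dz":0,"turn":0},{"fingers":20,"dx":-0.9,"dy":0.17,"dz":0,"turn":0}]}}

```text
t: 4.25
eef_pos: [0.4534, -0.0014, 0.1523]
eef_rot: [-2.327, -2.109, 0.003]
ft_force: [0.9, -0.0, -1.3]
finger_gap: 0.035
finger_force: 59.8
```

Request:
{"op": "drive_tool", "data": {"increments": [{"fingers":20,"dx":-0.9,"dy":0.17,"dz":0,"turn":0},{"fingers":20,"dx":-0.9,"dy":0.17,"dz":0,"turn":0},{"fingers":20,"dx":-0.9,"dy":0.17,"dz":0,"turn":0},{"fingers":20,"dx":-0.6,"dy":0.17,"dz":0,"turn":0},{"fingers":20,"dx":-0.3,"dy":0.05,"dz":0,"turn":0}]}}

```text
t: 4.75
eef_pos: [0.4685, -0.1483, 0.1524]
eef_rot: [-2.331, -2.106, 0.003]
ft_force: [-0.4, -0.4, -0.3]
finger_gap: 0.0345
finger_force: 59.8
```

Run:
```python
from h import *
rows([.474,-.187,.034],-.095,1)
im=eyes.grab_frame('top')[:,:,::-1]
cv2.imwrite('pics/t1.png',cv2.resize(im[160:310,300:500],(800,600)))
```

```text
pos [ 0.4685 -0.1483  0.1524] yaw -0.101 t 4.75 q7 0.35
[-0.95  0.24  2.96] -0.05
```

View pics/t1.png

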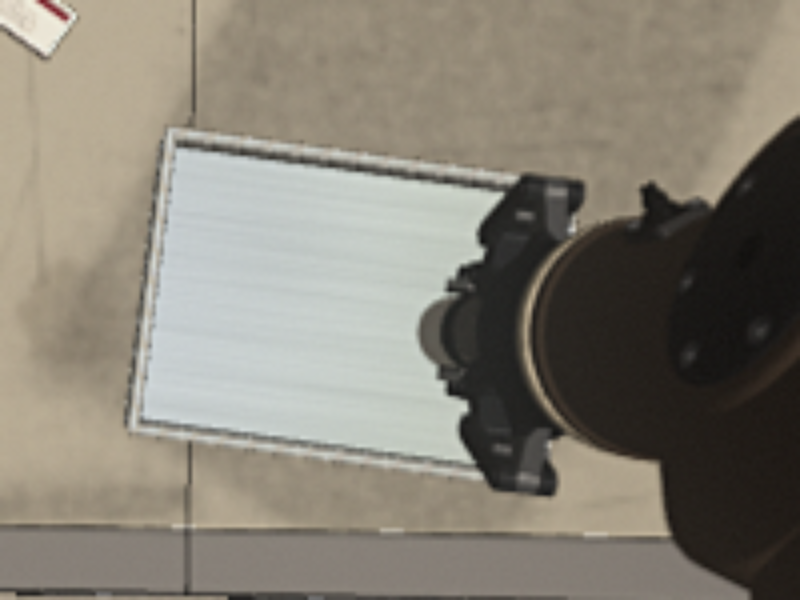

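The tray is clear, with its far and near left rim corners at (168,130) and (130,430) in the crop. The held can, at (435,330), is above the floor. I'll go to the slot and lower it.

Request:
{"op": "drive_tool", "data": {"increments": [{"fingers":20,"dx":-0.5,"dy":0.12,"dz":0,"turn":0},{"fingers":20,"dx":-0.45,"dy":0.12,"dz":0.3,"turn":0},{"fingers":20,"dx":0,"dy":0,"dz":0.6,"turn":0},{"fingers":20,"dx":0,"dy":0,"dz":0.6,"turn":0},{"fingers":20,"dx":0,"dy":0,"dz":0.4,"turn":0}]}}

```text
t: 5.3
eef_pos: [0.4744, -0.1823, 0.0752]
eef_rot: [-2.324, -2.11, 0.002]
ft_force: [-0.6, 0.2, 0.2]
finger_gap: 0.0345
finger_force: 59.8
```

Request:
{"op": "drive_tool", "data": {"increments": [{"fingers":20,"dx":0,"dy":0,"dz":0.4,"turn":0},{"fingers":20,"dx":0,"dy":0,"dz":0.3,"turn":0},{"fingers":20,"dx":0,"dy":0,"dz":0.2,"turn":0},{"fingers":20,"dx":0,"dy":0,"dz":0.1,"turn":0},{"fingers":20,"dx":0,"dy":0,"dz":0,"turn":0}]}}

```text
t: 5.8
eef_pos: [0.4756, -0.1838, 0.037]
eef_rot: [-2.327, -2.11, 0.0]
ft_force: [-0.1, -0.2, -1.4]
finger_gap: 0.0346
finger_force: 59.8
```

Request:
{"op": "drive_tool", "data": {"increments": [{"fingers":20,"dx":0,"dy":0,"dz":0.07,"turn":0},{"fingers":20,"dx":0,"dy":0,"dz":0.05,"turn":0},{"fingers":20,"dx":0,"dy":0,"dz":0.04,"turn":0},{"fingers":20,"dx":0,"dy":0,"dz":0,"turn":0},{"fingers":20,"dx":0,"dy":0,"dz":0,"turn":0}]}}

```text
t: 6.3
eef_pos: [0.4758, -0.1841, 0.0309]
eef_rot: [2.327, 2.11, 0.0]
ft_force: [-0.0, 0.2, -0.2]
finger_gap: 0.0352
finger_force: 59.8
```

Request:
{"op": "drive_tool", "data": {"increments": [{"fingers":20,"dx":0,"dy":0,"dz":0.04,"turn":0},{"fingers":20,"dx":0,"dy":0,"dz":0.03,"turn":0},{"fingers":20,"dx":0,"dy":0,"dz":0,"turn":0},{"fingers":20,"dx":0,"dy":0,"dz":0,"turn":0}]}}

```text
t: 6.7
eef_pos: [0.4756, -0.1843, 0.0301]
eef_rot: [2.328, 2.109, 0.003]
ft_force: [-9.7, 3.3, 35.5]
finger_gap: 0.0348
finger_force: 60.4
```

Request:
{"op": "drive_tool", "data": {"increments": [{"fingers":20,"dx":0,"dy":0,"dz":-0.04,"turn":0},{"fingers":65,"dx":0,"dy":0,"dz":0,"turn":0},{"fingers":65,"dx":0,"dy":0,"dz":0,"turn":0},{"fingers":65,"dx":0,"dy":0,"dz":0,"turn":0},{"fingers":65,"dx":0,"dy":0,"dz":0,"turn":0}]}}

```text
t: 7.2
eef_pos: [0.4756, -0.184, 0.0294]
eef_rot: [-2.327, -2.11, 0.0]
ft_force: [0.4, -0.4, -0.6]
finger_gap: 0.0651
finger_force: 0.0
```

Request:
{"op": "drive_tool", "data": {"increments": [{"fingers":65,"dx":0,"dy":0,"dz":-0.3,"turn":0},{"fingers":65,"dx":0,"dy":0,"dz":-0.7,"turn":0},{"fingers":65,"dx":0,"dy":0,"dz":-0.9,"turn":0},{"fingers":65,"dx":0,"dy":0,"dz":-0.6,"turn":0},{"fingers":65,"dx":0,"dy":0,"dz":0,"turn":0}]}}

```text
t: 7.7
eef_pos: [0.4776, -0.1849, 0.1333]
eef_rot: [2.324, 2.107, 0.005]
ft_force: [-0.1, -0.1, 0.4]
finger_gap: 0.0649
finger_force: 0.0
```

Run:
```python
from h import *
rows([.487,.1385,.13],-.095,9)
```

```text
pos [ 0.4776 -0.1849  0.1333] yaw -0.098 t 7.7 q7 0.45
[ 0.9  -0.06  0.01] -0.0
[ 0.9  -0.06  0.01] -0.0
[ 0.9  -0.06  0.01] -0.0
[ 0.9  -0.06  0.01] -0.0
[ 0.9  -0.06  0.01] -0.0
[ 0.9  -0.06  0.01] -0.0
[ 0.9  -0.06  0.01] -0.0
[ 0.9  -0.06  0.01] -0.0
[ 0.9  -0.06  0.01] -0.0
```

Request:
{"op": "drive_tool", "data": {"increments": [{"fingers":75,"dx":0.6,"dy":-0.05,"dz":0,"turn":0},{"fingers":75,"dx":0.9,"dy":-0.06,"dz":0,"turn":0},{"fingers":75,"dx":0.9,"dy":-0.06,"dz":0,"turn":0},{"fingers":75,"dx":0.9,"dy":-0.06,"dz":0,"turn":0},{"fingers":75,"dx":0.9,"dy":-0.06,"dz":0,"turn":0}]}}

```text
t: 8.2
eef_pos: [0.48, -0.0144, 0.1295]
eef_rot: [-2.327, -2.11, 0.001]
ft_force: [0.6, 0.1, 0.2]
finger_gap: 0.075
finger_force: 0.0
```

Request:
{"op": "drive_tool", "data": {"increments": [{"fingers":75,"dx":0.9,"dy":-0.06,"dz":0,"turn":0},{"fingers":75,"dx":0.9,"dy":-0.06,"dz":0,"turn":0},{"fingers":75,"dx":0.9,"dy":-0.06,"dz":0,"turn":0},{"fingers":75,"dx":0.9,"dy":-0.06,"dz":0,"turn":0},{"fingers":75,"dx":0.3,"dy":0,"dz":0,"turn":0}]}}

```text
t: 8.7
eef_pos: [0.4855, 0.1447, 0.1293]
eef_rot: [-2.321, -2.116, -0.0]
ft_force: [-0.5, -0.0, 0.0]
finger_gap: 0.0747
finger_force: 0.0
```

Request:
{"op": "drive_tool", "data": {"increments": [{"fingers":75,"dx":0,"dy":0,"dz":0,"turn":0},{"fingers":75,"dx":0,"dy":0,"dz":0,"turn":0}]}}

```text
t: 8.9
eef_pos: [0.4859, 0.1391, 0.1294]
eef_rot: [2.328, 2.109, -0.002]
ft_force: [-0.3, -0.6, -0.3]
finger_gap: 0.0752
finger_force: 0.0
```

Run:
```python
from h import *
rows([.487,.1385,.0245],-.095,1)
s=sensors.sense(); im=eyes.grab_frame('wrist')[:,:,::-1]
X=[.487,.1385,.0585];p=proj('wrist',X,s);print(p)
m=(im.max(2)<60).astype('uint8');x,y=(p-50).astype(int);k,l,st,c=cv2.connectedComponentsWithStats(m[y:y+100,x:x+100])
print([(st[i].tolist(),(c[i]+[x,y]).round(1)) for i in range(1,k) if st[i,4]>200])
t=eyes.grab_frame('top')[:,:,::-1]
o=np.zeros((600,800,3),'uint8');o[:315,:420]=cv2.resize(im,(420,315));o[315:,:380]=cv2.resize(t[185:285,325:460],(380,285));cv2.imwrite('pics/w2.png',o)
```

```text
pos [0.4859 0.1391 0.1294] yaw -0.098 t 8.9 q7 -0.22
[-0.01  0.03  2.62] -0.03
[279.74252071 239.54145879]
[([24, 0, 58, 72, 3332], array([281.5, 222.6]))]
```

View pics/w2.png

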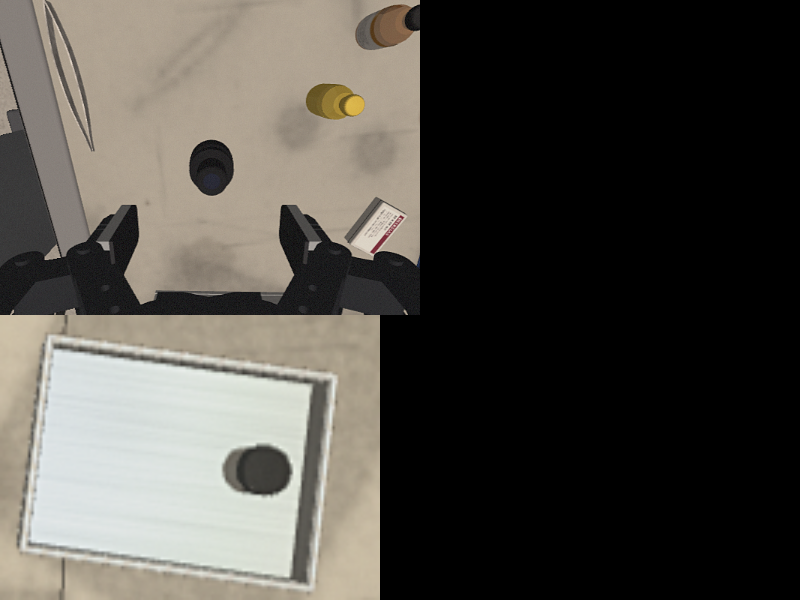

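The wrist view has the eyepiece's top lens at about (281,240), against a predicted (280,240.) The top view shows the can upright in the tray at crop position (264,470). I'll descend on the eyepiece.

Request:
{"op": "drive_tool", "data": {"increments": [{"fingers":75,"dx":0,"dy":0.03,"dz":0.5,"turn":0},{"fingers":75,"dx":0,"dy":0,"dz":0.7,"turn":0},{"fingers":75,"dx":0,"dy":0,"dz":0.7,"turn":0},{"fingers":75,"dx":0,"dy":0,"dz":0.5,"turn":0},{"fingers":75,"dx":0,"dy":0,"dz":0.2,"turn":0}]}}

```text
t: 9.5
eef_pos: [0.4864, 0.1384, 0.0241]
eef_rot: [-2.329, -2.107, 0.004]
ft_force: [-1.0, -0.4, 0.5]
finger_gap: 0.0752
finger_force: 0.0
```

Request:
{"op": "drive_tool", "data": {"increments": [{"fingers":20,"dx":0,"dy":0,"dz":0,"turn":0},{"fingers":20,"dx":0,"dy":0,"dz":0,"turn":0},{"fingers":20,"dx":0,"dy":0,"dz":0,"turn":0},{"fingers":20,"dx":0,"dy":0,"dz":0,"turn":0},{"fingers":20,"dx":0,"dy":0,"dz":0,"turn":0}]}}

```text
t: 10.0
eef_pos: [0.4881, 0.1402, 0.027]
eef_rot: [2.327, 2.11, 0.003]
ft_force: [-1.8, -2.5, 6.4]
finger_gap: 0.0353
finger_force: 59.7
```

Request:
{"op": "drive_tool", "data": {"increments": [{"fingers":20,"dx":0,"dy":0,"dz":-0.3,"turn":0},{"fingers":20,"dx":0,"dy":0,"dz":-0.8,"turn":0},{"fingers":20,"dx":0,"dy":0,"dz":-0.9,"turn":0},{"fingers":20,"dx":0,"dy":0,"dz":-0.9,"turn":0},{"fingers":20,"dx":0,"dy":0,"dz":-0.3,"turn":0}]}}

```text
t: 10.5
eef_pos: [0.489, 0.1407, 0.158]
eef_rot: [2.326, 2.109, 0.009]
ft_force: [0.7, 0.1, -0.7]
finger_gap: 0.0356
finger_force: 60.3
```

Run:
```python
from h import *
rows([.480,-.122,.15],-.095,1)
```

```text
pos [0.489  0.1407 0.158 ] yaw -0.098 t 10.5 q7 -0.24
[-6.56  0.42  0.18] -0.02
```

Request:
{"op": "drive_tool", "data": {"increments": [{"fingers":20,"dx":-0.5,"dy":0.04,"dz":0,"turn":0},{"fingers":20,"dx":-0.9,"dy":0.06,"dz":0,"turn":0},{"fingers":20,"dx":-0.9,"dy":0.06,"dz":0,"turn":0},{"fingers":20,"dx":-0.9,"dy":0.06,"dz":0,"turn":0},{"fingers":20,"dx":-0.9,"dy":0.06,"dz":0,"turn":0}]}}

```text
t: 11.0
eef_pos: [0.482, -0.0251, 0.154]
eef_rot: [-2.326, -2.111, -0.001]
ft_force: [0.3, -0.2, -1.2]
finger_gap: 0.0354
finger_force: 60.3
```

Request:
{"op": "drive_tool", "data": {"increments": [{"fingers":20,"dx":-0.9,"dy":0.06,"dz":0,"turn":0},{"fingers":20,"dx":-0.8,"dy":0.06,"dz":0,"turn":0},{"fingers":20,"dx":-0.5,"dy":0.02,"dz":0,"turn":0},{"fingers":20,"dx":-0.2,"dy":0,"dz":0,"turn":0},{"fingers":20,"dx":0,"dy":0,"dz":0,"turn":0}]}}

```text
t: 11.5
eef_pos: [0.4784, -0.1207, 0.1538]
eef_rot: [2.329, 2.108, 0.0]
ft_force: [-0.3, -0.1, -1.0]
finger_gap: 0.0351
finger_force: 60.3
```

Run:
```python
from h import *
rows([.480,-.122,.036],-.095,1)
im=eyes.grab_frame('side')[:,:,::-1];s=sensors.sense();p=proj('side',s['eef_pos']).astype(int)
x,y=p[0]-60,p[1]-45;cv2.imwrite('pics/s2.png',cv2.resize(im[y:y+90,x:x+120],(800,600)))
```

```text
pos [ 0.4784 -0.1207  0.1538] yaw -0.099 t 11.5 q7 0.31
[-0.03  0.04  2.95] -0.04
```

View pics/s2.png

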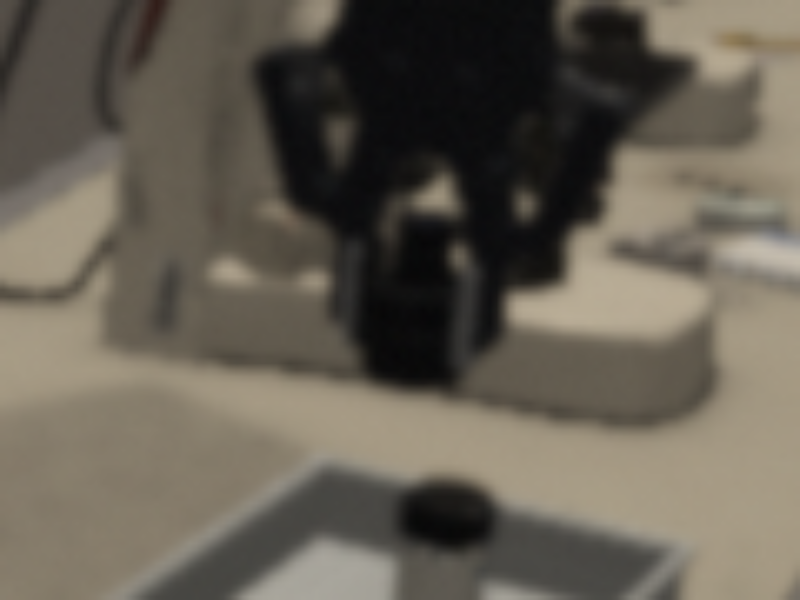

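The eyepiece is held upright at crop position (415,300), and the can stands in the tray at (445,530). I'll lower the eyepiece in.

Request:
{"op": "drive_tool", "data": {"increments": [{"fingers":20,"dx":0,"dy":0.03,"dz":0.4,"turn":0},{"fingers":20,"dx":0,"dy":0,"dz":0.6,"turn":0},{"fingers":20,"dx":0,"dy":0,"dz":0.6,"turn":0},{"fingers":20,"dx":0,"dy":0,"dz":0.5,"turn":0},{"fingers":20,"dx":0,"dy":0,"dz":0.4,"turn":0}]}}

```text
t: 12.05
eef_pos: [0.4798, -0.1179, 0.0524]
eef_rot: [-2.323, -2.113, 0.0]
ft_force: [-0.3, 0.1, -1.0]
finger_gap: 0.0354
finger_force: 60.3
```

Request:
{"op": "drive_tool", "data": {"increments": [{"fingers":20,"dx":0,"dy":0,"dz":0.3,"turn":0},{"fingers":20,"dx":0,"dy":0,"dz":0.15,"turn":0},{"fingers":20,"dx":0,"dy":0,"dz":0.03,"turn":0},{"fingers":20,"dx":0,"dy":0,"dz":0,"turn":0},{"fingers":20,"dx":0,"dy":0,"dz":0,"turn":0}]}}

```text
t: 12.55
eef_pos: [0.4804, -0.1201, 0.035]
eef_rot: [2.326, 2.11, 0.001]
ft_force: [0.2, 0.2, -1.8]
finger_gap: 0.0357
finger_force: 60.3
```

Request:
{"op": "drive_tool", "data": {"increments": [{"fingers":20,"dx":0,"dy":0,"dz":0.06,"turn":0},{"fingers":20,"dx":0,"dy":0,"dz":0.04,"turn":0},{"fingers":20,"dx":0,"dy":0,"dz":0,"turn":0},{"fingers":20,"dx":0,"dy":0,"dz":0,"turn":0}]}}

```text
t: 12.95
eef_pos: [0.4803, -0.1202, 0.031]
eef_rot: [2.327, 2.11, 0.002]
ft_force: [-1.4, 1.2, 8.4]
finger_gap: 0.0356
finger_force: 61.4
```

Light contact with the tray floor. I'll release and retreat.

Request:
{"op": "drive_tool", "data": {"increments": [{"fingers":65,"dx":0,"dy":0,"dz":0,"turn":0},{"fingers":65,"dx":0,"dy":0,"dz":0,"turn":0},{"fingers":65,"dx":0,"dy":0,"dz":0,"turn":0},{"fingers":65,"dx":0,"dy":0,"dz":0,"turn":0},{"fingers":65,"dx":0,"dy":0,"dz":0,"turn":0}]}}

```text
t: 13.45
eef_pos: [0.4799, -0.1202, 0.0303]
eef_rot: [-2.327, -2.11, 0.0]
ft_force: [-0.6, 0.5, -0.5]
finger_gap: 0.0651
finger_force: 0.0
```

Request:
{"op": "drive_tool", "data": {"increments": [{"fingers":65,"dx":0,"dy":0,"dz":-0.3,"turn":0},{"fingers":65,"dx":0,"dy":0,"dz":-0.7,"turn":0},{"fingers":65,"dx":0,"dy":0,"dz":-0.9,"turn":0},{"fingers":65,"dx":0,"dy":0,"dz":-0.9,"turn":0},{"fingers":65,"dx":0,"dy":0,"dz":-0.2,"turn":0}]}}

```text
t: 13.95
eef_pos: [0.4817, -0.1209, 0.1545]
eef_rot: [2.325, 2.107, 0.006]
ft_force: [1.0, -0.3, -0.1]
finger_gap: 0.0651
finger_force: 0.0
```

Run:
```python
from h import *
rows([.627,.234,.15],-.095,11)
```

```text
pos [ 0.4817 -0.1209  0.1545] yaw -0.098 t 13.95 q7 0.32
[0.84 0.25 0.01] -0.0
[0.83 0.25 0.01] -0.0
[0.83 0.25 0.01] -0.0
[0.83 0.25 0.01] -0.0
[0.83 0.25 0.01] -0.0
[0.83 0.25 0.01] -0.0
[0.83 0.25 0.01] -0.0
[0.83 0.25 0.01] -0.0
[0.83 0.25 0.01] -0.0
[0.83 0.25 0.01] -0.0
[0.83 0.25 0.01] -0.0
```

Request:
{"op": "drive_tool", "data": {"increments": [{"fingers":60,"dx":0.5,"dy":0.15,"dz":0,"turn":0},{"fingers":60,"dx":0.86,"dy":0.26,"dz":0,"turn":0},{"fingers":60,"dx":0.86,"dy":0.26,"dz":0,"turn":0},{"fingers":60,"dx":0.86,"dy":0.26,"dz":0,"turn":0},{"fingers":60,"dx":0.86,"dy":0.26,"dz":0,"turn":0}]}}

```text
t: 14.45
eef_pos: [0.5427, 0.0334, 0.1506]
eef_rot: [-2.327, -2.11, 0.0]
ft_force: [-0.1, 0.5, -0.6]
finger_gap: 0.0601
finger_force: 0.0
```

Request:
{"op": "drive_tool", "data": {"increments": [{"fingers":60,"dx":0.86,"dy":0.26,"dz":0,"turn":0},{"fingers":60,"dx":0.86,"dy":0.26,"dz":0,"turn":0},{"fingers":60,"dx":0.86,"dy":0.26,"dz":0,"turn":0},{"fingers":60,"dx":0.86,"dy":0.26,"dz":0,"turn":0},{"fingers":60,"dx":0.86,"dy":0.26,"dz":0,"turn":0}]}}

```text
t: 14.95
eef_pos: [0.6112, 0.1995, 0.1505]
eef_rot: [-2.327, -2.11, 0.001]
ft_force: [1.4, -0.6, -0.4]
finger_gap: 0.0599
finger_force: 0.0
```

Request:
{"op": "drive_tool", "data": {"increments": [{"fingers":60,"dx":0.6,"dy":0.2,"dz":0,"turn":0},{"fingers":60,"dx":0.3,"dy":0.06,"dz":0,"turn":0},{"fingers":60,"dx":0,"dy":0,"dz":0,"turn":0},{"fingers":60,"dx":0,"dy":0,"dz":0,"turn":0}]}}

```text
t: 15.35
eef_pos: [0.6246, 0.2313, 0.1504]
eef_rot: [2.328, 2.109, -0.002]
ft_force: [0.0, -0.4, -0.2]
finger_gap: 0.0603
finger_force: 0.0
```

Run:
```python
from h import *
rows([.627,.234,.0245],-.095,1)
s=sensors.sense(); im=eyes.grab_frame('wrist')[:,:,::-1].copy()
for X in([.627,.2345,.062],[.627,.2345,0]):
    p=proj('wrist',X,s);print(p);cv2.circle(im,tuple(int(v) for v in p),2,(0,0,255),-1)
t=eyes.grab_frame('top')[:,:,::-1]
o=np.zeros((600,800,3),'uint8');o[:420,:560]=im;o[420:,:240]=cv2.resize(t[185:285,325:460],(240,180));cv2.imwrite('pics/w3.png',o)
```

```text
pos [0.6246 0.2313 0.1504] yaw -0.099 t 15.35 q7 -0.25
[0.08 0.05 3.15] -0.03
[281.10239941 223.2814852 ]
[280.51476754 198.56818893]
```

View pics/w3.png

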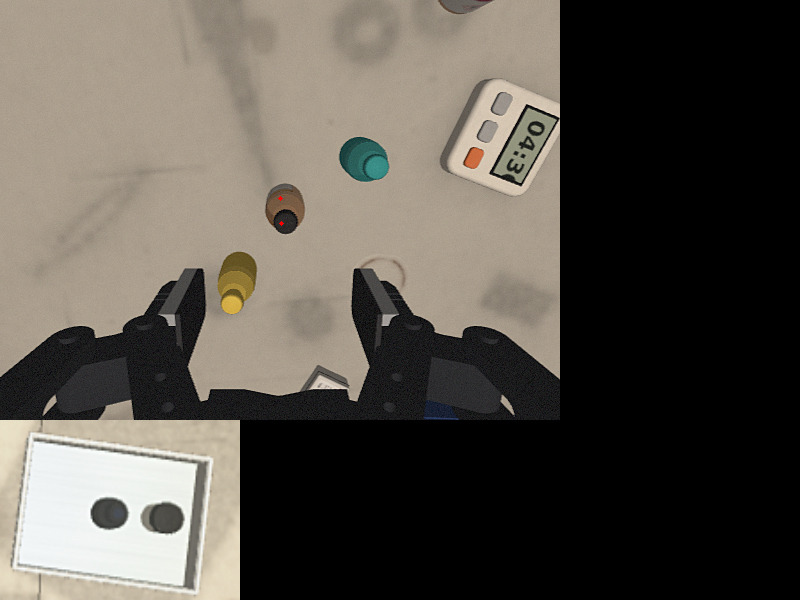

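The wrist view has the oil-bottle cap at (285,222), against a predicted (281,223), so I'll shift 2.5 mm further along tool +y. Yellow and turquoise lie clear of the finger paths, and the eyepiece and can stand in the tray. I'll descend now.

Request:
{"op": "drive_tool", "data": {"increments": [{"fingers":60,"dx":0.08,"dy":0.11,"dz":0.5,"turn":0},{"fingers":60,"dx":0,"dy":0,"dz":0.8,"turn":0},{"fingers":60,"dx":0,"dy":0,"dz":0.9,"turn":0},{"fingers":60,"dx":0,"dy":0,"dz":0.7,"turn":0},{"fingers":60,"dx":0,"dy":0,"dz":0.22,"turn":0}]}}

```text
t: 15.95
eef_pos: [0.6274, 0.2341, 0.0217]
eef_rot: [-2.327, -2.108, 0.009]
ft_force: [-0.6, 0.8, 0.4]
finger_gap: 0.0598
finger_force: 0.0
```

Request:
{"op": "drive_tool", "data": {"increments": [{"fingers":15,"dx":0,"dy":0,"dz":0,"turn":0},{"fingers":15,"dx":0,"dy":0,"dz":0,"turn":0},{"fingers":15,"dx":0,"dy":0,"dz":0,"turn":0},{"fingers":15,"dx":0,"dy":0,"dz":0,"turn":0},{"fingers":15,"dx":0,"dy":0,"dz":0,"turn":0}]}}

```text
t: 16.45
eef_pos: [0.6308, 0.236, 0.0272]
eef_rot: [2.326, 2.11, 0.004]
ft_force: [0.1, -0.1, 6.0]
finger_gap: 0.0243
finger_force: 59.5
```

Request:
{"op": "drive_tool", "data": {"increments": [{"fingers":15,"dx":0,"dy":0,"dz":-0.3,"turn":0},{"fingers":15,"dx":0,"dy":0,"dz":-0.8,"turn":0},{"fingers":15,"dx":0,"dy":0,"dz":-0.9,"turn":0},{"fingers":15,"dx":0,"dy":0,"dz":-0.9,"turn":0},{"fingers":15,"dx":0,"dy":0,"dz":-0.6,"turn":0}]}}

```text
t: 16.95
eef_pos: [0.6304, 0.2359, 0.1694]
eef_rot: [2.327, 2.11, 0.005]
ft_force: [0.5, -0.2, -0.2]
finger_gap: 0.0243
finger_force: 58.9
```

Run:
```python
from h import *
rows([.486,-.055,.165],-.095,10)
```

```text
pos [0.6304 0.2359 0.1694] yaw -0.098 t 16.95 q7 -0.26
[-0.76 -0.29  0.01] -0.0
[-0.76 -0.29  0.01] -0.0
[-0.76 -0.29  0.01] -0.0
[-0.76 -0.29  0.01] -0.0
[-0.76 -0.29  0.01] -0.0
[-0.76 -0.29  0.01] -0.0
[-0.76 -0.29  0.01] -0.0
[-0.76 -0.29  0.01] -0.0
[-0.76 -0.29  0.01] -0.0
[-0.76 -0.29  0.01] -0.0
```

Request:
{"op": "drive_tool", "data": {"increments": [{"fingers":15,"dx":-0.5,"dy":-0.2,"dz":0,"turn":0},{"fingers":15,"dx":-0.8,"dy":-0.3,"dz":0,"turn":0},{"fingers":15,"dx":-0.8,"dy":-0.3,"dz":0,"turn":0},{"fingers":15,"dx":-0.8,"dy":-0.3,"dz":0,"turn":0},{"fingers":15,"dx":-0.8,"dy":-0.3,"dz":0,"turn":0}]}}

```text
t: 17.45
eef_pos: [0.5587, 0.0928, 0.1665]
eef_rot: [-2.327, -2.111, -0.001]
ft_force: [0.9, -0.9, -0.3]
finger_gap: 0.0242
finger_force: 59.0
```

Request:
{"op": "drive_tool", "data": {"increments": [{"fingers":15,"dx":-0.8,"dy":-0.3,"dz":0,"turn":0},{"fingers":15,"dx":-0.8,"dy":-0.3,"dz":0,"turn":0},{"fingers":15,"dx":-0.8,"dy":-0.3,"dz":0,"turn":0},{"fingers":15,"dx":-0.8,"dy":-0.3,"dz":0,"turn":0},{"fingers":15,"dx":-0.5,"dy":-0.2,"dz":0,"turn":0}]}}

```text
t: 17.95
eef_pos: [0.488, -0.0503, 0.1665]
eef_rot: [2.329, 2.108, 0.001]
ft_force: [0.6, -0.3, 0.4]
finger_gap: 0.0242
finger_force: 59.0
```

Request:
{"op": "drive_tool", "data": {"increments": [{"fingers":15,"dx":-0.2,"dy":-0.1,"dz":0,"turn":0},{"fingers":15,"dx":0,"dy":0,"dz":0,"turn":0},{"fingers":15,"dx":0,"dy":0,"dz":0,"turn":0}]}}

```text
t: 18.25
eef_pos: [0.4853, -0.0543, 0.1659]
eef_rot: [2.326, 2.112, 0.002]
ft_force: [-0.1, 1.1, 0.6]
finger_gap: 0.0246
finger_force: 59.0
```

Run:
```python
from h import *
rows([.486,-.055,.036],-.095,1)
im=eyes.grab_frame('side')[:,:,::-1];s=sensors.sense();p=proj('side',s['eef_pos']).astype(int)
x,y=p[0]-60,p[1]-30;cv2.imwrite('pics/s3.png',cv2.resize(im[y:y+90,x:x+120],(800,600)))
```

```text
pos [ 0.4853 -0.0543  0.1659] yaw -0.096 t 18.25 q7 0.17
[-0.02  0.02  3.25] -0.01
```

View pics/s3.png

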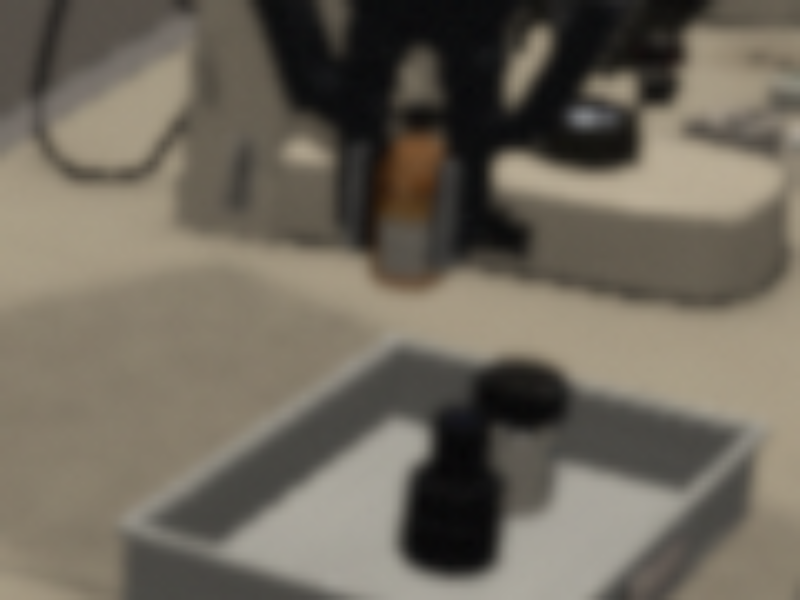

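The bottle is held upright at crop position (410,200), with the eyepiece at (450,490) and the can at (520,430) standing in the tray. I'll lower the bottle.

Request:
{"op": "drive_tool", "data": {"increments": [{"fingers":15,"dx":0,"dy":0,"dz":0.5,"turn":0},{"fingers":15,"dx":0,"dy":0,"dz":0.7,"turn":0},{"fingers":15,"dx":0,"dy":0,"dz":0.7,"turn":0},{"fingers":15,"dx":0,"dy":0,"dz":0.5,"turn":0},{"fingers":15,"dx":0,"dy":0,"dz":0.4,"turn":0}]}}

```text
t: 18.8
eef_pos: [0.4849, -0.054, 0.0521]
eef_rot: [-2.324, -2.113, 0.001]
ft_force: [0.6, 0.5, -0.5]
finger_gap: 0.0243
finger_force: 59.0
```

Request:
{"op": "drive_tool", "data": {"increments": [{"fingers":15,"dx":0,"dy":0,"dz":0.25,"turn":0},{"fingers":15,"dx":0,"dy":0,"dz":0.15,"turn":0},{"fingers":15,"dx":0,"dy":0,"dz":0.05,"turn":0},{"fingers":15,"dx":0,"dy":0,"dz":0,"turn":0},{"fingers":15,"dx":0,"dy":0,"dz":0,"turn":0}]}}

```text
t: 19.3
eef_pos: [0.4851, -0.0554, 0.0362]
eef_rot: [2.326, 2.11, 0.001]
ft_force: [0.1, -0.6, -0.0]
finger_gap: 0.0246
finger_force: 59.0
```

Request:
{"op": "drive_tool", "data": {"increments": [{"fingers":15,"dx":0,"dy":0,"dz":0.05,"turn":0},{"fingers":15,"dx":0,"dy":0,"dz":0.03,"turn":0},{"fingers":15,"dx":0,"dy":0,"dz":0,"turn":0},{"fingers":15,"dx":0,"dy":0,"dz":0,"turn":0}]}}

```text
t: 19.7
eef_pos: [0.4846, -0.0555, 0.0324]
eef_rot: [-2.327, -2.11, -0.0]
ft_force: [0.3, 0.6, -0.2]
finger_gap: 0.0242
finger_force: 59.0
```

Request:
{"op": "drive_tool", "data": {"increments": [{"fingers":15,"dx":0,"dy":0,"dz":0.03,"turn":0},{"fingers":15,"dx":0,"dy":0,"dz":0,"turn":0},{"fingers":15,"dx":0,"dy":0,"dz":0,"turn":0}]}}

```text
t: 20.0
eef_pos: [0.4848, -0.0555, 0.0312]
eef_rot: [2.327, 2.11, 0.0]
ft_force: [0.1, 0.9, -0.6]
finger_gap: 0.0242
finger_force: 59.1
```

Request:
{"op": "drive_tool", "data": {"increments": [{"fingers":15,"dx":0,"dy":0,"dz":0.025,"turn":0},{"fingers":15,"dx":0,"dy":0,"dz":0,"turn":0},{"fingers":15,"dx":0,"dy":0,"dz":0,"turn":0}]}}

```text
t: 20.3
eef_pos: [0.4848, -0.0555, 0.031]
eef_rot: [-2.327, -2.11, -0.001]
ft_force: [-3.4, 0.4, 16.3]
finger_gap: 0.0243
finger_force: 60.6
```

Request:
{"op": "drive_tool", "data": {"increments": [{"fingers":15,"dx":0,"dy":0,"dz":-0.02,"turn":0},{"fingers":60,"dx":0,"dy":0,"dz":0,"turn":0},{"fingers":60,"dx":0,"dy":0,"dz":0,"turn":0},{"fingers":60,"dx":0,"dy":0,"dz":0,"turn":0},{"fingers":60,"dx":0,"dy":0,"dz":0,"turn":0}]}}

```text
t: 20.8
eef_pos: [0.4846, -0.0555, 0.0309]
eef_rot: [-2.327, -2.111, 0.0]
ft_force: [0.0, -0.5, 0.2]
finger_gap: 0.0599
finger_force: 0.0
```

Request:
{"op": "drive_tool", "data": {"increments": [{"fingers":60,"dx":0,"dy":0,"dz":-0.3,"turn":0},{"fingers":60,"dx":0,"dy":0,"dz":-0.7,"turn":0},{"fingers":60,"dx":0,"dy":0,"dz":-0.9,"turn":0},{"fingers":60,"dx":0,"dy":0,"dz":-0.9,"turn":0},{"fingers":60,"dx":0,"dy":0,"dz":-0.3,"turn":0}]}}

```text
t: 21.3
eef_pos: [0.4861, -0.056, 0.1587]
eef_rot: [2.325, 2.108, 0.006]
ft_force: [1.5, -0.5, 0.0]
finger_gap: 0.0599
finger_force: 0.0
```

Request:
{"op": "drive_tool", "data": {"increments": [{"fingers":60,"dx":0.5,"dy":0,"dz":0,"turn":0},{"fingers":60,"dx":0.9,"dy":0,"dz":0,"turn":0},{"fingers":60,"dx":0.9,"dy":0,"dz":0,"turn":0},{"fingers":60,"dx":0.9,"dy":0,"dz":0,"turn":0},{"fingers":60,"dx":0.5,"dy":0,"dz":0,"turn":0}]}}

```text
t: 21.8
eef_pos: [0.4987, 0.0951, 0.155]
eef_rot: [-2.323, -2.113, -0.0]
ft_force: [-0.3, -0.2, -0.3]
finger_gap: 0.0599
finger_force: 0.0
```

Request:
{"op": "drive_tool", "data": {"increments": [{"fingers":60,"dx":0,"dy":0,"dz":0,"turn":0},{"fingers":60,"dx":0,"dy":0,"dz":0,"turn":0},{"fingers":60,"dx":0,"dy":0,"dz":0,"turn":0}]}}

```text
t: 22.1
eef_pos: [0.4988, 0.0905, 0.1551]
eef_rot: [2.329, 2.109, -0.001]
ft_force: [-0.2, -1.0, -1.0]
finger_gap: 0.0598
finger_force: 0.0
```

Run:
```python
from h import *
im=eyes.grab_frame('top')[:,:,::-1];t=im[180:285,320:460]
m=(t.max(2)<75).astype('uint8');k,l,st,c=cv2.connectedComponentsWithStats(m)
for n,z in(('tops',.06),):
  for i in range(1,k):
    if st[i,4]>20:
        X=plane('top',c[i]+[320,180],z);d=(X-[.480,-.122,0])[:2];print(st[i].tolist(),X.round(3),'tray',round(d@[.9955,-.095],3),round(d@[.095,.9955],3))
# expected positions of tops for upright objects
s=sensors.sense();print(s['eef_pos'],s['t'])
cv2.imwrite('pics/t3.png',cv2.resize(t,(800,600)))
```

```text
[10, 0, 28, 105, 860] [ 0.444 -0.017  0.06 ] tray -0.046 0.101
[56, 49, 21, 17, 273] [ 0.479 -0.11   0.06 ] tray -0.002 0.012
[89, 51, 19, 17, 261] [ 0.475 -0.177  0.06 ] tray 0.0 -0.055
[0.49889818 0.09040894 0.15508918] 22.15
```

View pics/t3.png

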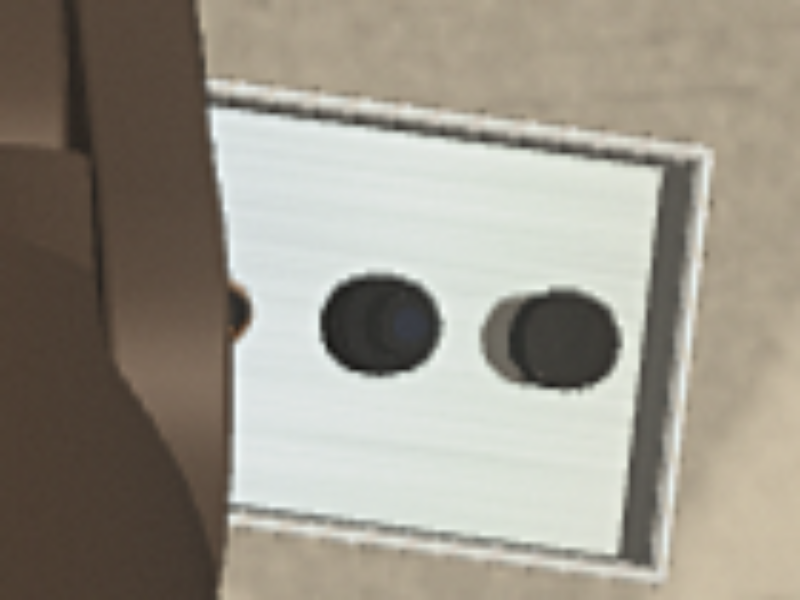

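I've now viewed 12 pictures, which is over the limit of 10, so I'll view no more. The crop shows the eyepiece at (380,325) and the can at (565,340) standing in the tray, but the arm hides the bottle. I'll move the arm aside and check the bottle by numbers only.

Request:
{"op": "drive_tool", "data": {"increments": [{"fingers":60,"dx":0.5,"dy":0,"dz":0,"turn":0},{"fingers":60,"dx":0.9,"dy":0,"dz":0,"turn":0},{"fingers":60,"dx":0.9,"dy":0,"dz":0,"turn":0},{"fingers":60,"dx":0.9,"dy":0,"dz":0,"turn":0},{"fingers":60,"dx":0.5,"dy":0,"dz":0,"turn":0}]}}

```text
t: 22.65
eef_pos: [0.5135, 0.2413, 0.155]
eef_rot: [-2.325, -2.112, -0.001]
ft_force: [-0.2, -1.0, 0.1]
finger_gap: 0.0601
finger_force: 0.0
```

Run:
```python
from h import *
im=eyes.grab_frame('top')[:,:,::-1].astype(int);sd=eyes.grab_frame('side')[:,:,::-1].astype(int)
def show(n,mask,X,r):
    p=proj(n,X);x,y=(p-r).astype(int);k,l,st,c=cv2.connectedComponentsWithStats(mask[y:y+2*r,x:x+2*r].astype('uint8'))
    print(n,'expect',p.round(1),[(st[i].tolist(),(c[i]+[x,y]).round(1).tolist()) for i in range(1,k) if st[i,4]>12])
cap=[.4846,-.0555,.064]
show('top',im.max(2)<75,cap,10);show('top',im[:,:,2]-im[:,:,0]>45,[.4846,-.0555,.03],15)
show('side',sd.max(2)<75,cap,12);show('side',sd[:,:,2]-sd[:,:,0]>45,[.4846,-.0555,.035],20)
print(proj('side',[.4846,-.0555,.004]), sensors.sense()['eef_pos'])
```

```text
top expect [360.2 233.3] [([7, 8, 6, 7, 31], [359.6, 233.7])]
top expect [357.2 233.4] [([11, 11, 10, 11, 55], [356.0, 234.1])]
side expect [345.2 194.6] [([12, 0, 12, 24, 163], [352.5, 195.4])]
side expect [344.3 205.6] [([18, 14, 9, 11, 79], [345.7, 204.2])]
[343.26674068 216.92723246] [0.51342405 0.24151779 0.15476292]
```

The bottle's cap is at (359.6,233.7), against (360.2,233.3) expected for it standing upright. It stands at tray y of about 0.067, inside the limit.

Request:
{"op": "drive_tool", "data": {"increments": [{"fingers":60,"dx":0,"dy":0,"dz":0,"turn":0},{"fingers":60,"dx":0,"dy":0,"dz":0,"turn":0},{"fingers":60,"dx":0,"dy":0,"dz":0,"turn":0}]}}

```text
t: 23.05
eef_pos: [0.5137, 0.2373, 0.1552]
eef_rot: [2.329, 2.108, -0.0]
ft_force: [0.3, -0.4, -0.6]
finger_gap: 0.0602
finger_force: 0.0
```

```bash
python3 -c "
from plant import job
print(job.job_done())"
```

```text
the job is handed in; nothing more can be done
None
```

The eyepiece, can and oil bottle were all lowered into the tray, measured upright and released, and the job was handed in at about 23 s with no verdict returned; I viewed 12 pictures, two over the limit of 10.

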